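# Offer up a printed hinge leaf to its jamb block

### The job

We are trial-fitting a printed hinge for a printer hood. First stand the hinge pin upright on the bench, in line with the jamb block's knuckle holes and about half-way between the end of the block and the tall white bottle, and let go of it; then pick up the loose hinge leaf by its rib and bring its knuckle into the gap between the block's two knuckles so that the holes line up well enough for the pin to pass. Finish while still holding the leaf there, level, still and clear of the bench, pointing away from the block and not leaning on it; leave the bottle, the jar and the tools where they are.

Things in the scene. Friction and masses are not known exactly. Their poses are not given: they have to be found in the camera images.
- leaf_grip (a point): Loose hinge leaf, grey printed resin, 60-130 g, lying flat. Plate 70 (x) x 60 (y) x 6 mm thick, with an upright rib 50 (x) x 14 (y) mm, top 49 mm above the underside. This point: middle of the rib, 32 mm above the underside, 5 mm ahead of the plate's middle. Pinch the rib across y from above, fingertips above the plate. x points to its knuckle, y along the hinge axis, z up.
- leaf_hole (a point): Centre of the loose leaf's single knuckle (28 mm outer diameter, 24 mm wide along y), with a 14 mm hole along y. It lies 50 mm ahead of leaf_grip in the leaf's x and 14 mm above the leaf's underside (18 mm below leaf_grip). Same axes as leaf_grip.
- jamb_hole (a point): Middle of the gap between the fixed jamb block's two grey knuckles, on their hole axis, 55 mm above the bench: the leaf's hole belongs here, leaf x along this x. x is level, into the block; y along the holes; z up. Knuckles: 28 mm outer diameter, 24 mm wide, 14 mm holes; gap 30 mm (y), open above, below and in front (-x); the held leaf extends to -x.
- jamb: The fixed jamb block behind those knuckles, black, 45 (x) x 100 (y) x 72 mm tall with a low foot behind. Origin on the bench under its middle, 45 mm in +x from jamb_hole; its face is 22 mm from jamb_hole, its ends at y +-50 mm. Same axes as jamb_hole; yaw varies.
- pin_center (a point): Loose hinge pin, grey printed resin, 40 g, standing upright on its head: head a disc of 30 mm diameter and 8 mm thick on the bench, shank 10 mm in diameter up to 78 mm. This point is on its axis, 40 mm above its foot (a place to grasp). z up.
- bottle_mid (a point): Tall white bottle with a white cap, 60 mm in diameter, 150 mm tall, loose, 0.4 kg. This point is on its axis, 60 mm above the bench. It stands about 220 mm from jamb_hole, off one end of the block along the hole axis (either end).
- jar_mid (a point): Low amber jar with a black lid, 60 mm in diameter, 70 mm tall, loose, off the other end of the block. This point is on its axis, 35 mm above the bench. Not to be moved.
- screwdriver: Screwdriver lying on the bench, to one side. Not to be moved. Its x axis runs from handle to tip.
- scraper: Scraper (flat spatula) lying on the bench, to the other side. Not to be moved. Its x axis runs from handle to blade.
There are look-alikes about, which are no part of the job. Leave any blue or purple look-alike of the part that bears leaf_grip alone.

How it is judged:
By the outcome, as a careful person would: the job done as asked, in the order asked, and still so for the second after the job is handed in, while the arm keeps its last pose, push and grip.
It also fails if it takes over 64 s, if anything falls off the work surface, if the arm or the gripper's body presses on something with over 40 N, if the wrist force passes 120 N, or if a joint passes its speed limit or range.

### The arm

A 6-joint arm with a two-finger parallel gripper is mounted at the origin on the work surface. World frame = base frame: x ahead of the robot, y to its left, z up, the work surface at z = 0. Lengths are in m, angles in rad, forces in N, time in s.
With the tool pointing down it reaches from about 0.425 to 0.95 m from the base axis. Payload 3.5 kg.
Tool frame: the origin (TCP) lies midway between the tips of the shut fingers; the grasp point (between the pads) lies 19 mm behind it; z points along the fingers, y is the line along which they close (so a half turn about z gives the same grasp; the last joint's range is limited). The gripper opens to 85 mm and grips with 20 to 120 N. Pads are 22 mm wide; open, the fingers measure 114 mm over their backs; the gripper's body (76 mm by 85 mm) begins 54 mm behind the grasp point. The pads swing forward as they close: fully open they stand 13 mm farther back than shut.
Start: joints at [-1.403, 0.286, 1.577, -0, 1.279, -0.15], TCP at [0.211, -0.641, 0.231] pointing down, gripper open.
Joint ranges: [-2.77, 2.77], [-0.9, 2.22], [0.21, 2.48], [-1.53, 4.67], [0.24, 2.81], [-2.84, 2.84]. Speed limits (rad/s): [2.79, 2.79, 3.14, 3.14, 3.14, 3.14].

### API

Orientations are given as a unit quaternion [x, y, z, w].
In Python, from plant import ctrl gives the robot as it stands. The module is installed in compiled form; this text tells all that it offers.
- The arm moves only by the shell command python3 -m inch 'ROWS' [FORCE]. ROWS is JSON, a list of rows, each a list of 5 numbers: the closure, from 0 (fully open) to 1 (shut), then the shift along the tool's x, y, z in m, then the turn about the tool's z in degrees. A call has 1 to 5 rows; each row is the pose to reach, as a shift and turn from the pose commanded when the call began, along the tool's axes at that moment; what a row does not reach only later rows make up. A row lasts 1/12 s, in which the tool goes at most 41.7 mm and 7.16 degrees, less where a joint would pass 70% of its speed; a pose out of reach is approached as far as the arm can. A call with a gripper value outside its range is refused whole. The fingers move at their own pace and stop on an object; FORCE is the grip in N (left out, the last holds). Time passes only in rows, so rows that repeat a pose let the fingers close. It gives the time, the measured TCP pose, the force, the opening and the grip force at its end, in the units of the state.
- ctrl.get_state(): the state, without advancing time (a new reading comes with each control period).
- ctrl.read_camera(name): name is "scene" or "top"; returns a dict with "pixels" (480x640x3 uint8, red, green, blue), "depth" (480x640 float32, m along the optical axis (not along the pixel's ray), 0 where there is no reading), "fx", "fy", "cx", "cy" (pixels), "xyz" and "rotation" of the camera in the world. Camera axes: x right, y down, z forward; pixel columns grow to the right and rows downward; lengths in m; the calibration is good to about 2 mm. A picture is of the moment at which its call begins.
- ctrl.sign_off(): hands the job in; it is judged then, once.
Trained networks look in a picture, given as the dict that the camera call returned (one of the last four; its "shot" number tells which), for a name from the list of things; names that differ only in an ending like _2 or _b are one class to them, and where a whole thing is asked for, a point or a joint stands for the part that bears it (a point fixed in the world has none). Each returns a list of dicts, best first, with "score" (0 to 1); they miss things now and then, are a little off and sometimes report something else, mostly with a low value. They report only what shows in the picture. A call takes as long as a camera call. They do not tell look-alikes from the thing itself.
- ctrl.spot_in(query, picture): "at" ([column, row] in pixels, amid what is visible of it).
- ctrl.tip_of(query, picture): "at" ([column, row] in pixels: a listed point, or the origin of a listed thing).
The state is a dict: "time": time; "qpos": joint angles; "dq": joint speeds; "joint_efforts": joint torques, N m; "eef_pos": TCP position; "tcp_rot": TCP orientation; "contact_force": force on the tool from outside, world axes, zero at the start; "wrist_torque": the same for the moment, N m; "opening": opening from 0.0 (shut) to 1.0 (fully open); "finger_force": force on a finger pad.
Only numpy, scipy, OpenCV 4.12 (cv2) and the standard library are available. Lean on these libraries where they do the work, as an engineer would, in place of code of your own. Each camera call takes 0.05 s, during which the arm holds its last target. There are 200 camera calls.

## Working session

There is one attempt and no reset: what is moved stays moved. The work goes in short steps, Python scripts to look and compute and a shell command to move; the robot and the scene stay as the last step left them, time stands still between calls to the robot, and variables do not carry over. Pictures are saved under pics/ and viewed, at most 10 in all, crops included, and the job is handed in when it is done.

```bash
mkdir -p pics; cat > h.py <<'E'
import numpy as np, cv2
from plant import ctrl
from scipy.spatial.transform import Rotation as R
def rot(p):
    r=np.array(p["rotation"],float)
    return r if r.shape==(3,3) else R.from_quat(r).as_matrix()
def ray(p,uv):
    d=np.array([(uv[0]-p["cx"])/p["fx"],(uv[1]-p["cy"])/p["fy"],1.0]); return np.array(p["xyz"]),rot(p)@d
def atz(p,uv,z):
    o,d=ray(p,uv); return o+d*(z-o[2])/d[2]
def cloud(p):
    v,u=np.mgrid[:480,:640]; z=p["depth"]
    c=np.stack([(u-p["cx"])/p["fx"]*z,(v-p["cy"])/p["fy"]*z,z],-1)
    w=c@rot(p).T+np.array(p["xyz"]); w[z==0]=np.nan; return w
def save(p,n,crop=None,s=1):
    im=p["pixels"][:,:,::-1]
    if crop: a,b,c,d=crop; im=im[b:d,a:c]
    cv2.imwrite("pics/"+n,cv2.resize(im,None,fx=s,fy=s,interpolation=cv2.INTER_CUBIC))
E
python3 - <<'E'
from h import *
P={n:ctrl.read_camera(n) for n in("scene","top")}
for n,p in P.items():
    save(p,n+"0.png"); print(n,np.round(p["xyz"],3),np.round(rot(p)[:,2],2),p["fx"])
    w=cloud(p)
    for q in["leaf_grip","leaf_hole","jamb_hole","jamb","pin_center","bottle_mid","jar_mid","screwdriver","scraper"]:
        for r in ctrl.tip_of(q,p)[:3]:
            u,v=r["at"]; print(q,round(r["score"],2),np.round(r["at"],1),np.round(w[int(v),int(u)],3))
E
```

```text
scene [1.169 0.538 0.677] [-0.63 -0.5  -0.59] 567.2726171544256
leaf_grip 0.98 [394.7 260.4] [0.465 0.148 0.048]
leaf_grip 0.87 [354.2 230.5] [0.42  0.029 0.036]
leaf_grip 0.56 [443.2 230.9] [0.319 0.168 0.04 ]
leaf_hole 0.75 [384.1 285.6] [0.51  0.157 0.024]
leaf_hole 0.61 [333.7 227.4] [ 0.409 -0.03   0.012]
leaf_hole 0.61 [457.2 249.5] [0.334 0.208 0.021]
jamb_hole 0.78 [276.1 277.5] [ 0.589 -0.027 -0.   ]
jamb 0.64 [265.5 315.6] [0.699 0.05  0.032]
pin_center 0.77 [263.9 224.4] [ 0.525 -0.114  0.048]
bottle_mid 0.76 [166.2 249.3] [ 0.713 -0.17   0.073]
jar_mid 0.68 [402.8 321.4] [0.607 0.249 0.067]
scraper 0.71 [466.7 317.2] [0.481 0.302 0.011]
scraper 0.5 [399.5 322.4] [0.609 0.246 0.065]
scraper 0.39 [166.7 246.6] [ 0.713 -0.168  0.081]
top [0.406 0.016 1.121] [ 0.12 -0.03 -0.99] 442.74561357608934
leaf_grip 0.95 [257.3 267. ] [0.456 0.142 0.049]
leaf_grip 0.93 [306.  283.6] [0.42  0.024 0.006]
leaf_grip 0.66 [251.5 332.7] [0.302 0.151 0.046]
leaf_hole 0.88 [326.3 292.6] [ 0.399 -0.026  0.023]
leaf_hole 0.73 [309.5 196.7] [ 0.644  0.021 -0.004]
leaf_hole 0.61 [234.5 321.9] [0.325 0.197 0.021]
jamb_hole 0.92 [314.9 197.2] [ 0.642  0.008 -0.004]
jamb 0.96 [304.4 184.6] [0.658 0.033 0.072]
jamb 0.73 [196.6 260. ] [0.473 0.298 0.012]
pin_center 0.56 [368.2 243.2] [ 0.525 -0.133 -0.   ]
bottle_mid 0.89 [398.1 172.8] [ 0.683 -0.188  0.11 ]
jar_mid 0.75 [220.8 211.3] [0.588 0.232 0.068]
scraper 0.79 [196.  264.2] [0.462 0.296 0.02 ]
```

View pics/scene0.png

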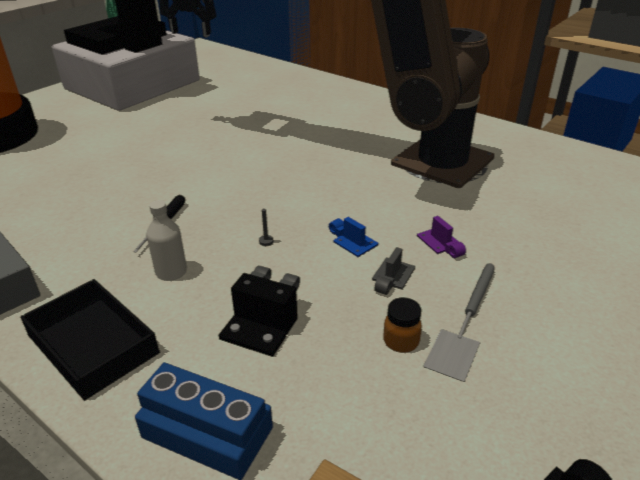

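View pics/top0.png

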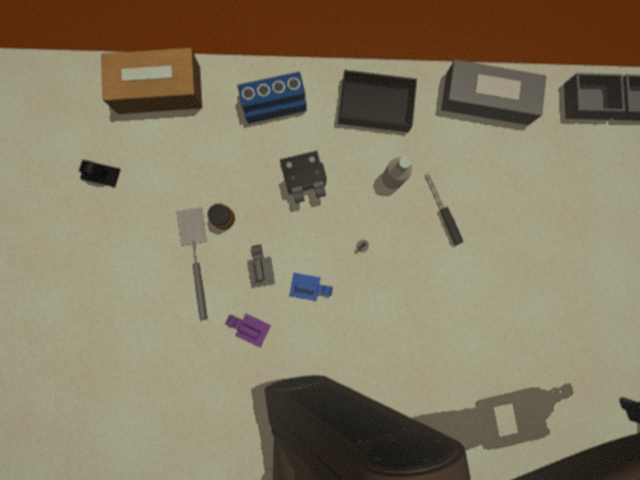

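Leaf candidates (scene / top pixel): grey (394,262)/(259,267), blue (354,235)/(306,286) and purple (443,235)/(250,330). I choose grey. The pin stands at (265,228)/(362,245), the bottle at (167,250)/(398,172) and the jamb at (263,305)/(304,175), with its knuckles facing the robot. The jar is at (403,323)/(220,215).

```bash
cat > m.py <<'E'
from h import *
def sel(w,c,r,z0,z1):
    m=(np.hypot(w[...,0]-c[0],w[...,1]-c[1])<r)&(w[...,2]>z0)&(w[...,2]<z1); return w[m]
def rect(pts):
    (c,s,a)=cv2.minAreaRect((pts[:,:2]*1000).astype(np.float32)); return np.round(c,1),np.round(s,1),round(a,1),len(pts)
E
python3 - <<'E'
from m import *
S=ctrl.read_camera("scene");T=ctrl.read_camera("top")
for n,p in(("scene",S),("top",T)):
    w=cloud(p)
    print(n,"bench",np.nanmedian(w[230:260,300:330,2]) if n=="scene" else np.nanmedian(w[230:260,300:330,2]))
    for nm,c,r,a,b in[("jambtop",(.68,.035),.09,.066,.08),("knuck",(.64,.015),.09,.03,.064),("rib",(.46,.145),.06,.038,.055),("leaf",(.465,.145),.08,.004,.055),("leafknuckle",(.465,.145),.08,.012,.03),
      ("pinshank",(.525,-.125),.05,.02,.09),("pinhead",(.525,-.125),.05,.004,.012),("bottle",(.69,-.19),.07,.02,.1),("cap",(.69,-.19),.08,.135,.16),("jarlid",(.59,.235),.07,.06,.08)]:
        q=sel(w,c,r,a,b)
        if len(q)>3: print(nm,*rect(q),"mean",np.round(q.mean(0),3))
save(S,"crop1.png",(220,180,440,340),3)
E
```

```text
scene bench 0.0001987225670192494
jambtop [667.6  31. ] [ 78.  100.6] 13.7 1538 mean [0.677 0.035 0.071]
knuck [666.4  30.7] [ 81.1 100.5] 15.3 1094 mean [0.691 0.047 0.048]
rib [454.6 141.8] [53.1 14.4] 10.5 196 mean [0.457 0.144 0.047]
leaf [453.2 136.3] [129.1 102.3] 58.0 1093 mean [0.467 0.148 0.02 ]
leafknuckle [472.9 146.2] [89.5 24.7] 9.3 336 mean [0.492 0.151 0.022]
pinshank [ 520.6 -114.2] [11.7  9.9] 40.6 134 mean [ 0.521 -0.113  0.052]
pinhead [ 520.2 -114.9] [28.5 29.3] 31.6 103 mean [ 0.522 -0.113  0.008]
bottle [ 703.7 -182. ] [39.9 59.4] 58.3 1284 mean [ 0.709 -0.175  0.063]
cap [ 697.4 -192.7] [29.9 27.2] 55.6 222 mean [ 0.7   -0.189  0.146]
jarlid [584.  239.5] [53.6 52.4] 64.7 774 mean [0.587 0.241 0.069]
top bench -0.0007095936721088769
jambtop [665.9  27.5] [ 76.9 100.2] 15.4 910 mean [0.674 0.03  0.071]
knuck [642.9  22.3] [38.2 98.6] 14.3 158 mean [0.645 0.024 0.055]
rib [452.2 138.8] [49.4 14.4] 10.9 127 mean [0.452 0.138 0.047]
leaf [474.1 144.9] [147.2 133.1] 71.7 698 mean [0.459 0.139 0.018]
leafknuckle [471.2 143. ] [88.7 23.9] 9.8 146 mean [0.492 0.145 0.023]
pinshank [ 518.9 -116.3] [9.8 7.3] 3.2 27 mean [ 0.518 -0.116  0.061]
pinhead [ 533.2 -120.6] [74.3 74.4] 1.1 93 mean [ 0.521 -0.116  0.007]
bottle [ 692.7 -192.8] [58.9 52.8] 56.0 317 mean [ 0.681 -0.184  0.072]
cap [ 696.5 -194.5] [26.4 26.4] 6.2 134 mean [ 0.695 -0.194  0.148]
jarlid [581.4 236.7] [51.9 51.8] 23.0 394 mean [0.581 0.237 0.069]
```

View pics/crop1.png

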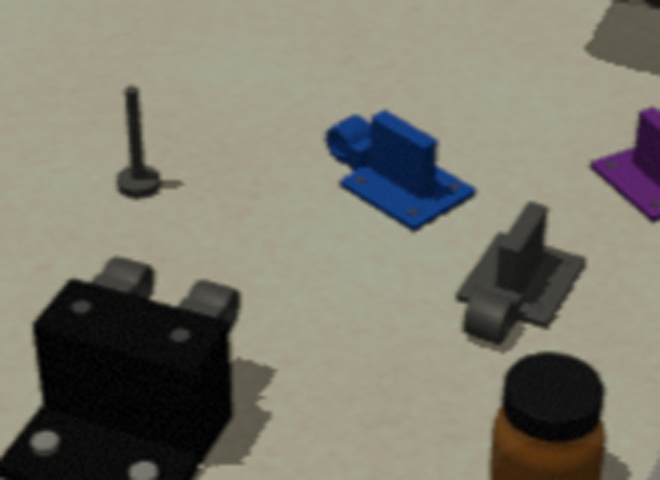

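```bash
cat >> m.py <<'E'
def plan(tgt,ydeg):
    """shift (mm, tool axes) and turn (deg) to put the TCP at tgt with tool y along world heading ydeg (mod 180)"""
    s=ctrl.get_state(); Rm=R.from_quat(s["tcp_rot"]).as_matrix()
    d=Rm.T@(np.array(tgt)-s["eef_pos"]); h=np.degrees(np.arctan2(Rm[1,1],Rm[0,1]))
    t=-((ydeg-h+90)%180-90)
    print("t",round(s["time"],2),"tcp",np.round(s["eef_pos"],4),"z",np.round(Rm[:,2],3),"yhead",round(h,1),"q6",round(s["qpos"][5],2),"F",np.round(s["contact_force"],1),"open",round(s["opening"],3),"ff",np.round(s["finger_force"],1))
    print("shift mm",np.round(d*1000,1),"turn",round(t,1),"alt",round(t-np.sign(t)*180,1))
E
python3 - <<'E'
from m import *
plan((.5200,-.1153,.15),14.5)
E
```

```text
t 1.1 tcp [ 0.211  -0.6412  0.2313] z [ 0. -0. -1.] yhead -71.8 q6 -0.15 F [-0.9  0.1  0.8] open 0.997 ff 0.0
shift mm [ 457.9 -403.    81.3] turn -86.3 alt 93.7
```

```bash
python3 -m inch '[[0,0.030,-0.0265,0.005,0],[0,0.060,-0.053,0.010,0],[0,0.090,-0.080,0.015,0],[0,0.120,-0.106,0.020,0],[0,0.150,-0.132,0.025,0]]' | tail -3
python3 -m inch '[[0,0.030,-0.0265,0.005,0],[0,0.060,-0.053,0.010,0],[0,0.090,-0.080,0.015,0],[0,0.120,-0.106,0.020,0],[0,0.150,-0.132,0.025,0]]' | tail -3
python3 -m inch '[[0,0.030,-0.0265,0.005,-7],[0,0.060,-0.053,0.010,-14],[0,0.090,-0.080,0.015,-21],[0,0.120,-0.106,0.020,-28],[0,0.150,-0.132,0.025,-35]]' | tail -3
python3 -m inch '[[0,0,0,0,-7],[0,0,0,0,-14],[0,0,0,0,-21],[0,0,0,0,-28],[0,0,0,0,-35]]' | tail -3
python3 -c "
from m import *
plan((.5200,-.1153,.021),14.5)"
```

```text
contact_force: [1.7, -0.7, 0.0]
opening: 1.0
finger_force: 0.0
contact_force: [0.5, -0.3, 0.4]
opening: 0.999
finger_force: 0.0
contact_force: [1.1, 0.0, -0.0]
opening: 1.002
finger_force: 0.0
contact_force: [0.7, 1.1, 0.1]
opening: 0.999
finger_force: 0.0
t 2.77 tcp [ 0.5148 -0.1241  0.1565] z [ 0. -0. -1.] yhead -1.4 q6 -0.4 F [0.7 1.1 0.1] open 0.999 ff 0.0
shift mm [  9.    4.9 135.5] turn -15.9 alt 164.1
```

```bash
python3 -m inch '[[0,0.009,0.005,0,-7],[0,0.009,0.005,0,-14],[0,0.009,0.005,0,-16],[0,0.009,0.005,0.030,-16],[0,0.009,0.005,0.050,-16]]' | tail -3
python3 - <<'E'
from m import *
plan((.5200,-.1153,.021),14.5)
S=ctrl.read_camera("scene");T=ctrl.read_camera("top")
for p in(S,T):
    w=cloud(p); q=sel(w,(.52,-.115),.03,.02,.075)
    if len(q)>3: print(rect(q),q.mean(0))
save(S,"pin1.png",(180,140,340,260),4)
E
```

```text
contact_force: [-0.2, 0.0, -0.4]
opening: 1.002
finger_force: 0.0
t 3.18 tcp [ 0.5207 -0.1158  0.1065] z [ 0.002 -0.001 -1.   ] yhead 14.2 q6 -0.66 F [-0.2  0.  -0.4] open 1.002 ff 0.0
shift mm [ 0.8 -0.7 85.5] turn -0.3 alt 179.7
(array([ 520.6, -113.7]), array([13. ,  9.7]), 46.4, 119) [ 0.52152336 -0.11284942  0.04746081]
```

View pics/pin1.png

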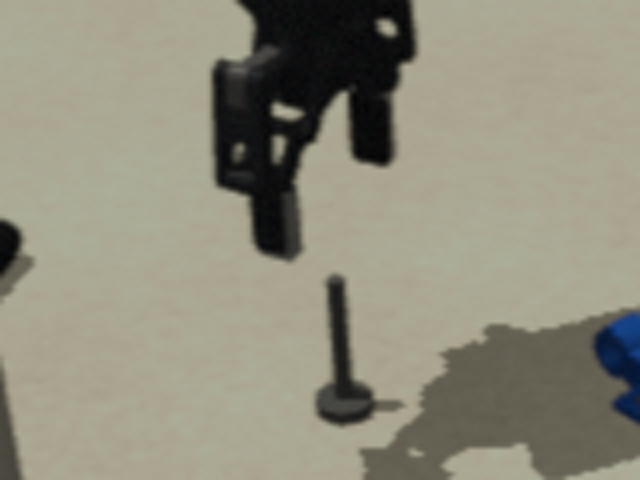

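The fingers, at crop (278,225) and (375,130), straddle the pin shank at (338,335). Next I go down and close.

```bash
python3 -m inch '[[0,0,0,0.035,0],[0,0,0,0.065,0],[0,0,0,0.085,0],[0,0,0,0.085,0],[0.5,0,0,0.085,0]]' 30| tail -3
python3 -m inch '[[0.8,0,0,0,0],[1,0,0,0,0],[1,0,0,0,0],[1,0,0,0,0],[1,0,0,0,0]]' 30| tail -3
python3 -m inch '[[1,0,0,0,0],[1,0,0,0,0],[1,0,0,0,0]]'| tail -3
python3 -c "
from m import *
plan((.6691,-.0973,.06),14.5)"
```

```text
contact_force: [1.1, -0.1, -0.2]
opening: 0.88
finger_force: 0.0
contact_force: [-1.3, -1.2, 0.6]
opening: 0.147
finger_force: 0.3
contact_force: [-0.8, 0.3, 3.3]
opening: 0.107
finger_force: 29.6
t 4.37 tcp [ 0.5202 -0.1157  0.0218] z [ 0. -0. -1.] yhead 14.2 q6 -0.66 F [-0.8  0.3  3.3] open 0.107 ff 29.6
shift mm [-18.8 148.9 -38.2] turn -0.3 alt 179.7
```

```bash
python3 -m inch '[[1,0,0,-0.015,0],[1,0,0.01,-0.035,0],[1,-0.005,0.04,-0.038,0],[1,-0.01,0.075,-0.038,0],[1,-0.014,0.11,-0.038,0]]' | tail -3
python3 -m inch '[[1,-0.003,0.02,0,0],[1,-0.005,0.038,0,0],[1,-0.005,0.038,0,0],[1,-0.005,0.038,0,0]]' | tail -3
python3 - <<'E'
from m import *
S=ctrl.read_camera("scene");T=ctrl.read_camera("top")
plan((.6691,-.0973,.0225),14.5)
for p in(S,T):
    w=cloud(p); q=sel(w,(.669,-.097),.03,.04,.052); q2=sel(w,(.669,-.097),.04,.0,.125)
    if len(q)>3: print("head",rect(q),q.mean(0))
    for nm,c,r,a,b in[("jambtop",(.68,.035),.09,.066,.08),("cap",(.69,-.19),.08,.135,.16)]:
        print(nm,*rect(sel(w,c,r,a,b)))
save(S,"pin2.png",(120,160,340,340),3)
E
```

```text
contact_force: [-0.3, -0.7, 0.0]
opening: 0.107
finger_force: 29.5
contact_force: [0.6, 0.1, -0.7]
opening: 0.101
finger_force: 29.6
t 5.22 tcp [ 0.6667 -0.0975  0.0585] z [-0.002  0.001 -1.   ] yhead 14.2 q6 -0.54 F [-0.4  0.6 -0.1] open 0.106 ff 29.6
shift mm [-0.4  2.4 35.9] turn -0.3 alt 179.7
head (array([670.1, -94.6]), array([28.9, 28.9]), 62.3, 148) [ 0.67147326 -0.09229755  0.04477121]
jambtop [668.7  31. ] [ 78.6 101.3] 16.4 1536
cap [ 697.3 -193.2] [29.4 27.5] 77.9 222
jambtop [665.6  27.7] [77.9 99.9] 14.9 909
cap [ 696.  -199.5] [18.1 27.5] 78.7 88
```

View pics/pin2.png

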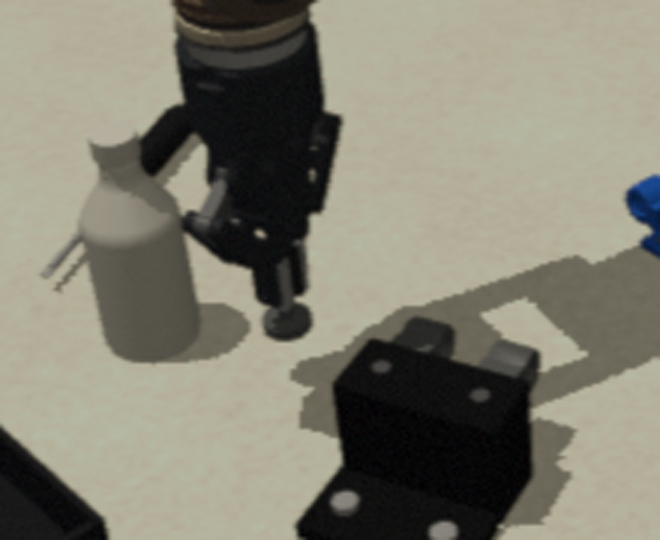

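Pin is upright in the grip, its head at crop (287,322), between the bottle and the block end. In the camera frame it is about 1 mm off the hole axis and 122 mm from jamb_hole. Next I lower it.

```bash
python3 -m inch '[[1,0,0.001,0.015,0],[1,0,0.001,0.028,0],[1,0,0.001,0.034,0],[1,0,0.001,0.036,0],[1,0,0.001,0.036,0]]' | tail -3
python3 -c "
from m import *
plan((.6691,-.0973,.0218),14.5)"
```

```text
contact_force: [0.7, -0.8, -0.4]
opening: 0.105
finger_force: 29.4
t 5.63 tcp [ 0.6677 -0.0972  0.0219] z [-0.003  0.001 -1.   ] yhead 14.2 q6 -0.54 F [ 0.7 -0.8 -0.4] open 0.105 ff 29.4
shift mm [-0.4  1.3  0.1] turn -0.3 alt 179.7
```

```bash
python3 -m inch '[[1,0,0,0.0005,0],[1,0,0,0.0005,0],[0.85,0,0,0.0005,0],[0.8,0,0,0.0005,0],[0.7,0,0,0.0005,0]]' | tail -3
python3 -m inch '[[0.5,0,0,0,0],[0.4,0,0,0,0],[0.3,0,0,0,0],[0.3,0,0,0,0],[0.3,0,0,0,0]]' | tail -3
python3 -m inch '[[0.3,0,0,-0.03,0],[0.3,0,0,-0.06,0],[0.3,0,0,-0.09,0],[0.3,0,0,-0.12,0],[0.3,0,0,-0.16,0]]' | tail -3
python3 -c "
from m import *
plan((.4534,.1403,.15),100.3)"
```

```text
contact_force: [-0.4, 0.0, 0.6]
opening: 0.301
finger_force: 0.0
contact_force: [0.4, -0.2, -0.2]
opening: 0.698
finger_force: 0.0
contact_force: [0.4, -0.3, -0.2]
opening: 0.699
finger_force: 0.0
t 6.88 tcp [ 0.6675 -0.097   0.1818] z [-0.004  0.001 -1.   ] yhead 14.2 q6 -0.54 F [ 0.4 -0.3 -0.2] open 0.699 ff 0.0
shift mm [ 282.5 -149.2   33. ] turn -86.1 alt 93.9
```

```bash
python3 -m inch '[[0,0.035,-0.0185,0,0],[0,0.070,-0.037,0,0],[0,0.105,-0.055,0,0],[0,0.140,-0.074,0.01,0],[0,0.175,-0.092,0.02,0]]' | tail -3
python3 -m inch '[[0,0.035,-0.0185,0,-7],[0,0.070,-0.037,0,-14],[0,0.107,-0.057,0.01,-21],[0,0.107,-0.057,0.01,-28],[0,0.107,-0.057,0.01,-35]]' | tail -3
python3 -m inch '[[0,0,0,0,-7],[0,0,0,0,-14],[0,0,0,0,-21],[0,0,0,0,-28],[0,0,0,0,-35]]' | tail -3
python3 - <<'E'
from m import *
S=ctrl.read_camera("scene");T=ctrl.read_camera("top")
plan((.4534,.1403,.10),100.3)
for n,p in(("S",S),("T",T)):
    w=cloud(p)
    for nm,c,r,a,b in[("pinshank",(.669,-.097),.03,.02,.075),("pinhead",(.669,-.097),.03,.004,.012),("jambtop",(.68,.035),.09,.066,.08),("jambface",(.68,.035),.08,.0705,.08),("rib",(.454,.141),.04,.038,.055),("leafkn",(.465,.145),.08,.012,.03)]:
        q=sel(w,c,r,a,b)
        if len(q)>3: print(n,nm,*rect(q),np.round(q[:,2].max(),3))
E
```

```text
contact_force: [0.7, 0.5, 0.4]
opening: 1.003
finger_force: 0.0
contact_force: [0.1, -0.3, -0.1]
opening: 1.001
finger_force: 0.0
contact_force: [0.0, -0.0, 1.0]
opening: 1.004
finger_force: 0.0
t 8.23 tcp [0.4553 0.1394 0.1529] z [ 0.  0. -1.] yhead 84.2 q6 -1.39 F [0.2 0.4 0.6] open 0.996 ff 0.0
shift mm [ 2.   0.7 52.9] turn -16.1 alt 163.9
S pinshank [671.2 -93.8] [9.6 9.6] 54.3 136 0.074
S pinhead [668.7 -97.1] [32.1 27.5] 46.0 137 0.012
S jambtop [667.6  30.4] [ 77.9 101.6] 14.8 1533 0.076
S jambface [671.6  31.3] [68.1 99.7] 16.2 1042 0.076
S rib [454.5 142. ] [52.1 15.3] 8.6 199 0.053
S leafkn [474.1 144.7] [88.6 25. ] 12.5 351 0.03
T pinshank [667.4 -97.7] [8.2 6. ] 87.0 24 0.075
T pinhead [ 669.8 -102.6] [32.2 45. ] 49.7 75 0.012
T jambtop [665.4  27.4] [ 78.1 100. ] 15.7 909 0.077
T jambface [667.7  28.4] [71.7 98.3] 15.0 493 0.077
```

The pin stands upright at about (0.669,-0.096). Next I go down onto the grey leaf's rib.

```bash
python3 -m inch '[[0,0.002,0.001,0,-7],[0,0.002,0.001,0,-14],[0,0.002,0.001,0.02,-16],[0,0.002,0.001,0.05,-16],[0,0.002,0.001,0.07,-16]]' | tail -3
python3 - <<'E'
from m import *
plan((.4534,.1403,.0135),100.3)
S=ctrl.read_camera("scene"); save(S,"leaf1.png",(320,180,480,300),4)
E
```

```text
contact_force: [-0.3, -0.2, -0.6]
opening: 0.999
finger_force: 0.0
t 8.65 tcp [0.4531 0.1405 0.0816] z [-0. -0. -1.] yhead 100.0 q6 -1.66 F [-0.3 -0.2 -0.6] open 0.999 ff 0.0
shift mm [-0.3 -0.3 68.1] turn -0.3 alt 179.7
```

View pics/leaf1.png

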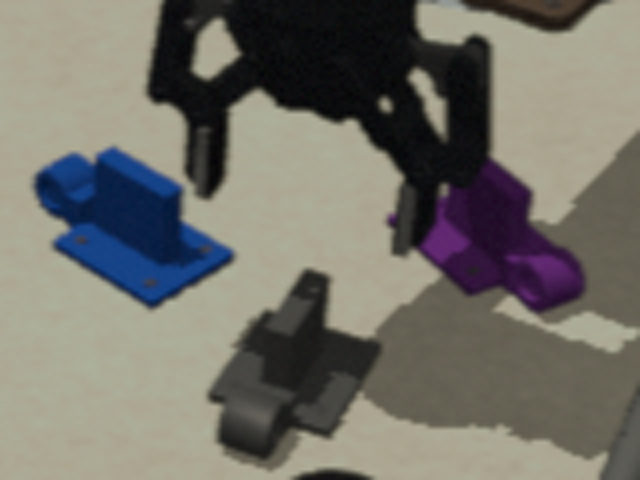

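The fingers, at crop (205,160) and (405,220), straddle the grey rib at (295,320). The blue and purple leaves are clear. Next I descend and grip.

```bash
python3 -m inch '[[0,0,0,0.03,0],[0,0,0,0.055,0],[0,0,0,0.068,0],[0,0,0,0.068,0],[0.5,0,0,0.068,0]]' 50| tail -3
python3 -m inch '[[0.8,0,0,0,0],[1,0,0,0,0],[1,0,0,0,0],[1,0,0,0,0],[1,0,0,0,0]]' 50| tail -3
python3 -m inch '[[1,0,0,0,0],[1,0,0,0,0],[1,0,0,0,0],[1,0,0,-0.004,0],[1,0,0,-0.01,0]]' 60| tail -3
python3 -m inch '[[1,0,0,-0.03,0],[1,0,0,-0.06,0],[1,0,0,-0.09,0],[1,0,0,-0.1,0],[1,0,0,-0.1,0]]' | tail -3
python3 - <<'E'
from m import *
S=ctrl.read_camera("scene");T=ctrl.read_camera("top")
plan((.54,.0,.1135),105.2)
for n,p in(("S",S),("T",T)):
    w=cloud(p)
    print(n,rect(sel(w,(.505,.15),.018,.11,.17)),rect(sel(w,(.49,.148),.018,.11,.155)))
save(S,"leaf2.png",(300,140,460,290),4)
E
```

```text
contact_force: [0.6, -0.2, 0.0]
opening: 0.885
finger_force: 0.0
contact_force: [-3.8, -0.1, 3.7]
opening: 0.153
finger_force: 48.5
contact_force: [0.1, -0.4, -1.2]
opening: 0.152
finger_force: 60.7
contact_force: [0.8, -0.2, -0.6]
opening: 0.148
finger_force: 60.6
t 10.47 tcp [0.4527 0.1405 0.1239] z [-0.001 -0.    -1.   ] yhead 100.2 q6 -1.66 F [-0.3 -0.2 -2.1] open 0.15 ff 60.6
shift mm [ -61.  -153.7   10.3] turn -5.0 alt 175.0
S (array([502.8, 151. ]), array([31.4, 24.1]), 9.5, 290) (array([490. , 150.1]), array([33.5, 26.4]), 10.7, 248)
T (array([0., 0.]), array([0., 0.]), 0.0, 0) (array([0., 0.]), array([0., 0.]), 0.0, 0)
```

View pics/leaf2.png

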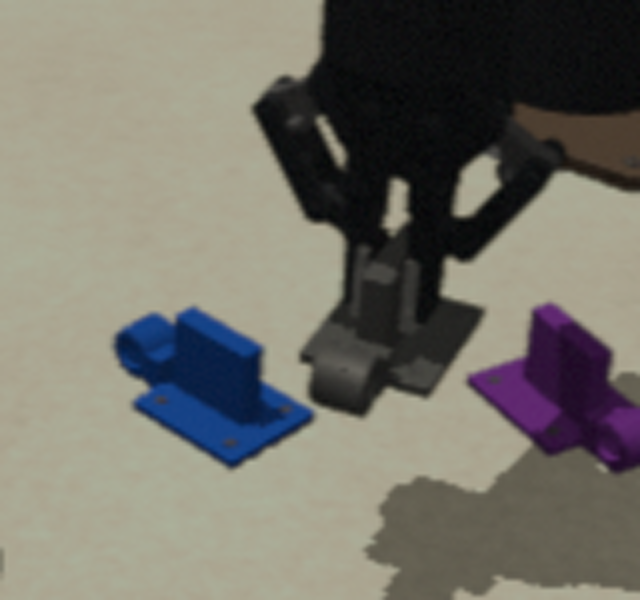

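The grey leaf is held level, knuckle at crop (345,375), with the blue and purple leaves undisturbed. Next is the pre-fit pose about 50 mm in front of the gap.

```bash
python3 -m inch '[[1,-0.015,-0.035,0,-2.5],[1,-0.03,-0.07,0,-5],[1,-0.044,-0.105,0,-5],[1,-0.06,-0.14,0.01,-5],[1,-0.06,-0.14,0.03,-5]]' | tail -3
python3 -m inch '[[1,0,0,0.02,0],[1,0,0,0.03,0],[1,0,0,0.03,0],[1,0,0,0.03,0],[1,0,0,0.03,0]]' | tail -3
cat > f.py <<'E'
from m import *
S=ctrl.read_camera("scene"); w=cloud(S)
s=ctrl.get_state(); Rm=R.from_quat(s["tcp_rot"]).as_matrix()
xl=Rm[:,0]*(1 if Rm[0,0]>0 else -1); hz=s["eef_pos"]+.05*xl
print("FK hole",np.round(hz,4),"yaw",np.degrees(np.arctan2(xl[1],xl[0])))
def strip(c,yaw,zlo,zhi,lx=(-.016,.016),ly=(-.06,.06)):
    x=np.array([np.cos(yaw),np.sin(yaw)]); y=np.array([-x[1],x[0]]); d=w[...,:2]-c[:2]
    a,b=d@x,d@y; m=(a>lx[0])&(a<lx[1])&(b>ly[0])&(b<ly[1])&(w[...,2]>zlo)&(w[...,2]<zhi)
    return np.c_[a[m],b[m],w[m][:,2]]*1000
E
python3 - <<'E'
from f import *
plan((.5418,-.0046,.0555),105.1)
print("jambtop",rect(sel(w,(.68,.035),.09,.066,.08)))
yaw=np.radians(15.1)
for nm,c,lx in(("jamb",np.array([.6384,.0214]),(-.018,.012)),("leaf",hz,(-.006,.02))):
    for zlo in(.030,.06):
        q=strip(c,yaw,zlo,.085,lx); k=np.histogram(q[:,1],np.arange(-60,61,3)); print(nm,zlo,"top z",np.round(np.percentile(q[:,2],[50,98]),1)); print([(int(b),int(n)) for b,n in zip(k[1],k[0]) if n])
save(S,"pre.png",(200,200,400,350),4)
E
```

```text
contact_force: [0.2, 0.9, 0.3]
opening: 0.153
finger_force: 60.5
contact_force: [0.0, -0.2, 0.1]
opening: 0.159
finger_force: 60.5
FK hole [0.5862 0.0269 0.0658] yaw 15.25462792828488
t 11.35 tcp [0.5379 0.0138 0.0657] z [ 0.002 -0.    -1.   ] yhead 105.3 q6 -2.0 F [-0.1 -0.4 -0.8] open 0.154 ff 60.5
shift mm [  1.1 -18.7  10.2] turn 0.2 alt -179.8
jambtop (array([649.4,  25.8]), array([115.2, 100.4]), 14.9, 1615)
jamb 0.03 top z [66.9 70.3]
[(-39, 9), (-36, 12), (-33, 11), (-30, 12), (-27, 9), (-24, 14), (-21, 15), (-18, 37), (-15, 29), (12, 1), (15, 10), (18, 11), (21, 13), (24, 14), (27, 13), (30, 15), (33, 18), (36, 31), (39, 32)]
jamb 0.06 top z [67.6 70.4]
[(-39, 9), (-36, 12), (-33, 11), (-30, 12), (-27, 9), (-24, 14), (-21, 9), (-18, 20), (-15, 19), (12, 1), (15, 10), (18, 11), (21, 13), (24, 14), (27, 13), (30, 15), (33, 14), (36, 15), (39, 16)]
leaf 0.03 top z [70.9 78.4]
[(-12, 8), (-9, 23), (-6, 25), (-3, 28), (0, 26), (3, 22), (6, 27), (9, 28), (12, 34)]
leaf 0.06 top z [72.8 78.5]
[(-12, 8), (-9, 21), (-6, 22), (-3, 27), (0, 22), (3, 20), (6, 24), (9, 21), (12, 23)]
```

View pics/pre.png

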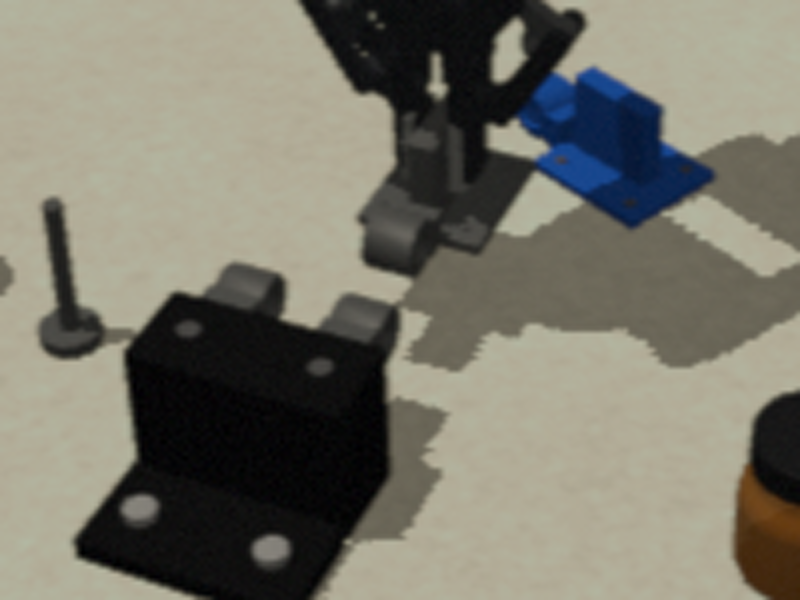

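The leaf is held level at crop (400,230) in front of the gap between the jamb knuckles at (245,290) and (360,325). The pin is upright at (65,290). I compare the knuckle cylinders within this same view.

```bash
cat >> f.py <<'E'
from scipy.optimize import least_squares
def fit(c,yaw,lx,zr,ly):
    q=strip(c,yaw,zr[0],zr[1],lx,ly); b=q[:,1]
    f=lambda v:np.hypot(q[:,0]-v[0],q[:,2]-v[1])-14
    v=least_squares(f,[0,c[2]*1000],loss="soft_l1").x; g=np.abs(f(v))<2
    return np.round(v,1),"rms",round(float(np.std(f(v)[g])),2),"y",np.round(np.percentile(b[g],[1,50,99]),1),g.sum()
E
cat > g.py <<'E'
from f import *
yaw=np.radians(15.1); J=np.array([.6384,.0214,.055])
for sgn in(-1,1): print("jamb",sgn,*fit(J,yaw,(-.018,.014),(.045,.073),tuple(sorted((sgn*.005,sgn*.05)))))
z=hz[2]; print("leaf",*fit(hz,yaw,(-.003,.018),(z-.011,z+.018),(-.022,.022)))
E
python3 - <<'E'
from g import *
E
```

```text
FK hole [0.5864 0.0269 0.0661] yaw 15.255544109007568
jamb -1 [ 4.3 55. ] rms 1.06 y [-37.7 -21.9 -13.8] 102
jamb 1 [ 4.2 55.3] rms 1.06 y [16.2 29.6 39.9] 98
leaf [-2.2 64.3] rms 0.94 y [-10.    2.6  13.8] 149
```

```bash
python3 - <<'E'
from m import *
x=np.array([.9655,.2605,0]);y=np.array([-.2605,.9655,0])
h=np.array([.6384,.0214,.0555])+.001*x-.0007*y
plan(h-.05*x-.03*x,105.1); plan(h-.05*x,105.1)
E
```

```text
t 11.4 tcp [0.5382 0.0137 0.066 ] z [ 0.002 -0.    -1.   ] yhead 105.3 q6 -2.0 F [-0.1  0.4 -0.2] open 0.158 ff 60.5
shift mm [-19.7 -19.5  10.6] turn 0.2 alt -179.8
t 11.4 tcp [0.5382 0.0137 0.066 ] z [ 0.002 -0.    -1.   ] yhead 105.3 q6 -2.0 F [-0.1  0.4 -0.2] open 0.158 ff 60.5
shift mm [-49.7 -19.5  10.6] turn 0.2 alt -179.8
```

```bash
python3 -m inch '[[1,0,-0.0195,0.005,0],[1,0,-0.0195,0.0105,0],[1,-0.01,-0.0195,0.0105,0],[1,-0.02,-0.0195,0.0105,0],[1,-0.02,-0.0195,0.0105,0]]' | tail -3
python3 - <<'E'
from g import *
plan(hz,105.1)
for q in("leaf_hole","jamb_hole"):
    for r in ctrl.tip_of(q,S)[:3]: print(q,round(r["score"],2),np.round(r["at"],1),np.round(atz(S,r["at"],.055),4))
E
```

```text
contact_force: [-1.0, -0.5, -0.4]
opening: 0.152
finger_force: 60.5
FK hole [0.6116 0.0137 0.0553] yaw 15.269229511254693
jamb -1 [ 2.3 55.1] rms 1.07 y [-37.  -25.  -13.7] 95
jamb 1 [ 2.1 55.2] rms 1.05 y [ 7.1 29.8 40.3] 108
leaf [-0.8 53.8] rms 0.94 y [-10.4   1.1  13.4] 155
t 11.87 tcp [5.634e-01 5.000e-04 5.520e-02] z [ 0.002 -0.    -1.   ] yhead 105.3 q6 -2.02 F [-0.   0.3 -0.9] open 0.153 ff 60.5
shift mm [-50.   0.  -0.] turn 0.2 alt -179.8
leaf_hole 0.89 [336.8 229.6] [0.4608 0.0171 0.055 ]
leaf_hole 0.82 [460.8 248.4] [0.3708 0.2298 0.055 ]
leaf_hole 0.57 [285.6 269.9] [0.6115 0.0194 0.055 ]
jamb_hole 0.64 [276.4 276.6] [0.6347 0.0188 0.055 ]
```

```bash
python3 -m inch '[[1,-0.008,0,0,0],[1,-0.016,0,0,0],[1,-0.024,0,0,0],[1,-0.029,0,0,0],[1,-0.029,0,0,0]]' | tail -3
python3 - <<'E'
from h import *
import f
yaw=np.radians(15.1); J=np.array([.6384,.0214,.055]); out=[]
from f import *
print("FKrel",np.round((hz-J)@np.array([[.9655,-.2605,0],[.2605,.9655,0],[0,0,1]])*1000,1))
for k in range(6):
    f.S=ctrl.read_camera("scene"); f.w=cloud(f.S)
    r=[fit(J,yaw,(-.006,.014),(.05,.075),ly) for ly in((-.036,-.0165),(-.008,.010),(.0195,.039))]
    out.append(np.array([a[0] for a in r]))
print(np.mean(out,0),np.std(out,0))
w=np.nanmean([f.w],0)
q=f.strip(J,yaw,.058,.075,(-.006,.008)); k=np.histogram(q[:,1],np.arange(-44,46,2)); print([(int(b),int(n)) for b,n in zip(k[1],k[0])])
s=ctrl.get_state(); print(s["contact_force"],s["wrist_torque"])
save(f.S,"ins.png",(220,220,340,310),6)
E
```

```text
contact_force: [0.1, -0.2, -0.5]
opening: 0.155
finger_force: 60.5
FK hole [0.6387 0.0207 0.0544] yaw 15.230945251109919
FKrel [ 0.1 -0.7 -0.6]
[[ 2.7        54.93333333]
 [-2.18333333 52.4       ]
 [ 3.73333333 54.95      ]] [[0.36055513 0.17950549]
 [0.5580223  0.32659863]
 [0.48189441 0.05      ]]
[(-44, 0), (-42, 0), (-40, 1), (-38, 5), (-36, 5), (-34, 9), (-32, 5), (-30, 9), (-28, 5), (-26, 6), (-24, 9), (-22, 7), (-20, 8), (-18, 4), (-16, 14), (-14, 3), (-12, 6), (-10, 5), (-8, 9), (-6, 8), (-4, 9), (-2, 9), (0, 13), (2, 6), (4, 7), (6, 10), (8, 9), (10, 8), (12, 7), (14, 0), (16, 7), (18, 7), (20, 7), (22, 7), (24, 8), (26, 8), (28, 7), (30, 6), (32, 8), (34, 8), (36, 5), (38, 11), (40, 3), (42, 0)]
[-0.04243857 -0.18989251 -1.94896969] [ 0.04190831 -0.03578989  0.01053255]<stdin>:11: RuntimeWarning: Mean of empty slice
```

View pics/ins.png

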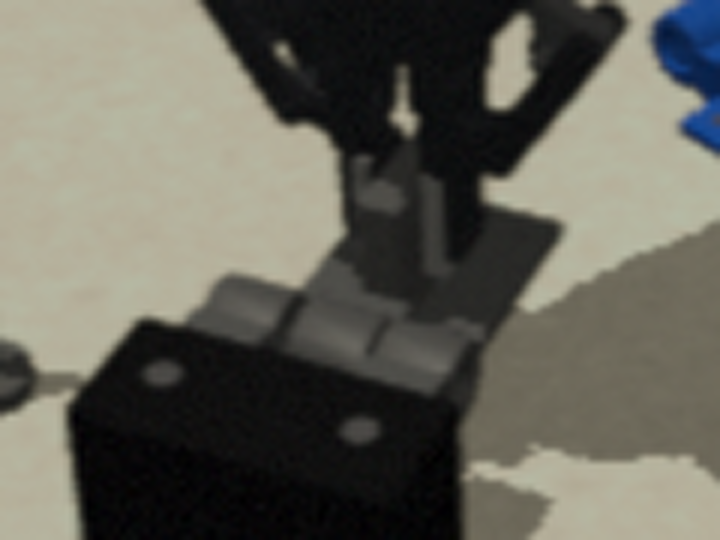

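The leaf knuckle at crop (330,330) sits between the jamb knuckles, with visible gaps on both sides at (290,318) and (378,338). The fit puts it a few mm back and 2.5 mm low, so I correct that and re-measure.

```bash
python3 -m inch '[[1,-0.0015,0,-0.002,0],[1,-0.003,0,-0.002,0],[1,-0.003,0,-0.002,0],[1,-0.003,0,-0.002,0]]' | tail -3
cat > k.py <<'E'
import f
from f import *
yaw=np.radians(15.1); J=np.array([.6384,.0214,.055])
C=np.array([[.9655,-.2605,0],[.2605,.9655,0],[0,0,1]])
print("FKrel",np.round((hz-J)@C*1000,1))
for lx in((-.006,.014),(-.010,.018)):
    out=[]
    for k in range(4):
        f.S=ctrl.read_camera("scene"); f.w=cloud(f.S)
        out.append(np.array([fit(J,yaw,lx,(.045,.078),ly)[0] for ly in((-.036,-.0165),(-.008,.010),(.0195,.039))]))
    print(lx,np.round(np.mean(out,0),1).tolist())
# raw profile: median z per x-bin
for nm,ly in(("L",(-.036,-.0165)),("leaf",(-.008,.010)),("R",(.0195,.039))):
    q=f.strip(J,yaw,.03,.08,(-.016,.02),ly); print(nm,[(b,round(float(np.median(q[(q[:,0]>=b)&(q[:,0]<b+3),2])),1)) for b in range(-15,20,3) if ((q[:,0]>=b)&(q[:,0]<b+3)).sum()>3])
# plate pitch: plate top right of rib
q=f.strip(J,yaw,.035,.06,(-.082,-.02),(-.028,.03)); g=(q[:,2]<56)
q=q[g&((q[:,1]>16)|(q[:,1]<-14))]
A=np.c_[q[:,:2],np.ones(len(q))]
k=np.ones(len(q),bool)
for _ in range(5):
    v=np.linalg.lstsq(A[k],q[k,2],rcond=None)[0]; k=np.abs(A@v-q[:,2])<2.5
print("plate slopes x,y deg",np.degrees(v[:2]).round(2),"z at grip",round(v@[-50,1,1],1),k.sum(),np.ptp(q[k],axis=0).round())
E
python3 k.py
```

```text
contact_force: [0.1, -0.0, -0.5]
opening: 0.153
finger_force: 60.5
FK hole [0.6409 0.0214 0.0564] yaw 15.205822293607564
FKrel [ 2.4 -0.7  1.4]
(-0.006, 0.014) [[3.0, 55.0], [1.0, 54.4], [5.2, 55.0]]
(-0.01, 0.018) [[5.3, 55.6], [1.0, 54.3], [6.4, 55.6]]
L [(-9, 66.7), (-6, 68.0), (-3, 68.3), (0, 69.3), (3, 68.1), (6, 67.6), (9, 67.1), (12, 68.0), (15, 68.0), (18, 69.0)]
leaf [(-15, 61.3), (-9, 65.1), (-6, 67.1), (-3, 67.9), (0, 67.9), (3, 68.0), (6, 66.8), (9, 64.1), (12, 64.0)]
R [(-9, 54.5), (-6, 59.1), (-3, 68.8), (0, 68.6), (3, 68.1), (6, 66.3), (9, 67.2), (12, 68.4), (15, 68.0), (18, 68.7)]
plate slopes x,y deg [0.59 0.22] z at grip 46.9 203 [53. 58.  5.]
```

```bash
sed -i 's/((-.006,.014),(-.010,.018))/((-.010,.007),(-.008,.005))/; s/(.045,.078),ly/(.060,.078),ly/' k.py; python3 k.py
```

```text
FK hole [0.6409 0.0214 0.0563] yaw 15.208373509245652
FKrel [ 2.4 -0.7  1.3]
(-0.01, 0.007) [[-0.4, 55.0], [1.0, 54.4], [-0.2, 54.8]]
(-0.008, 0.005) [[-0.6, 54.8], [0.3, 54.2], [-0.2, 54.8]]
L [(-9, 65.6), (-6, 67.8), (-3, 68.6), (0, 68.9), (3, 68.6), (6, 67.6), (9, 67.5), (12, 68.6), (15, 68.2), (18, 69.0)]
leaf [(-15, 60.9), (-9, 64.9), (-6, 67.5), (-3, 68.5), (0, 68.5), (3, 67.5), (6, 66.5), (9, 64.2), (12, 63.4)]
R [(-12, 64.9), (-9, 53.4), (-6, 67.6), (-3, 68.2), (0, 68.6), (3, 67.8), (6, 67.6), (9, 67.0), (12, 68.5), (15, 68.4), (18, 68.4)]
plate slopes x,y deg [-0.07 -0.56] z at grip 46.9 203 [55. 58.  5.]
```

```bash
python3 -m inch '[[1,0.001,0.0005,-0.0005,0],[1,0.001,0.0005,-0.0005,0],[1,0.001,0.0005,-0.0005,0],[1,0.001,0.0005,-0.0005,0]]' | tail -3
python3 k.py
python3 - <<'E'
from m import *
S=ctrl.read_camera("scene"); w=cloud(S)
q=sel(w,(.669,-.097),.03,.02,.075); print("pin",rect(q),q[:,2].max())
print("cap",rect(sel(w,(.69,-.19),.08,.135,.16)),"jar",rect(sel(w,(.59,.235),.07,.06,.08)))
# grey profile along the hole axis at knuckle tops, in the image: find dark gaps
J=np.array([.6384,.0214]);x=np.array([.9655,.2605]);y=np.array([-.2605,.9655])
g=cv2.cvtColor(S["pixels"],cv2.COLOR_RGB2GRAY); Rm=rot(S); o=np.array(S["xyz"]); r=[]
for b in range(-44,47,1):
    v=[]
    for a in(.001,.003,.005):
        c=Rm.T@(np.r_[J+a*x+b*.001*y,.0685]-o); v.append(cv2.getRectSubPix(g,(1,1),(float(S["cx"]+S["fx"]*c[0]/c[2]),float(S["cy"]+S["fy"]*c[1]/c[2])))[0,0])
    r.append((b,int(np.mean(v))))
print(r)
save(S,"fin.png",(130,200,350,340),3)
E
```

```text
contact_force: [0.3, 0.2, -0.5]
opening: 0.152
finger_force: 60.5
FK hole [0.6398 0.0216 0.0568] yaw 15.206003548191365
FKrel [ 1.4 -0.2  1.8]
(-0.01, 0.007) [[-0.9, 55.0], [-0.1, 55.0], [-0.5, 54.7]]
(-0.008, 0.005) [[-0.6, 54.9], [-0.3, 54.9], [0.0, 54.8]]
L [(-9, 65.8), (-6, 67.4), (-3, 69.1), (0, 68.6), (3, 67.5), (6, 67.1), (12, 68.2), (15, 68.3), (18, 68.3)]
leaf [(-15, 62.1), (-6, 68.2), (-3, 68.7), (0, 68.3), (3, 67.9), (6, 65.7), (9, 63.2), (12, 62.6)]
R [(-12, 63.9), (-9, 54.8), (-6, 67.1), (-3, 67.6), (0, 68.3), (3, 67.6), (6, 66.7), (9, 68.0), (12, 68.6), (15, 68.8), (18, 69.1)]
plate slopes x,y deg [-0.18 -0.39] z at grip 47.3 195 [56. 58.  5.]
pin (array([671.5, -94.2]), array([8.1, 9.6]), 46.2, 138) 0.07490667891200797
cap (array([ 697. , -192.3]), array([30.2, 25.7]), 28.9, 222) jar (array([583.1, 239.5]), array([54. , 52.2]), 26.0, 775)
[(-44, 177), (-43, 176), (-42, 174), (-41, 170), (-40, 160), (-39, 145), (-38, 122), (-37, 100), (-36, 88), (-35, 83), (-34, 82), (-33, 83), (-32, 84), (-31, 84), (-30, 84), (-29, 85), (-28, 86), (-27, 86), (-26, 86), (-25, 86), (-24, 86), (-23, 85), (-22, 85), (-21, 85), (-20, 84), (-19, 84), (-18, 82), (-17, 77), (-16, 68), (-15, 55), (-14, 43), (-13, 42), (-12, 48), (-11, 60), (-10, 72), (-9, 78), (-8, 82), (-7, 83), (-6, 83), (-5, 84), (-4, 84), (-3, 85), (-2, 85), (-1, 85), (0, 85), (1, 85), (2, 85), (3, 86), (4, 85), (5, 84), (6, 85), (7, 84), (8, 84), (9, 82), (10, 78), (11, 71), (12, 60), (13, 51), (14, 46), (15, 53), (16, 65), (17, 75), (18, 80), (19, 82), (20, 84), (21, 85), (22, 85), (23, 85), (24, 86), (25, 87), (26, 86), (27, 87), (28, 87), (29, 86), (30, 86), (31, 86), (32, 86), (33, 86), (34, 86), (35, 85), (36, 83), (37, 78), (38, 70), (39, 57), (40, 43), (41, 34), (42, 31), (43, 34), (44, 41), (45, 54), (46, 71)]
```

View pics/fin.png

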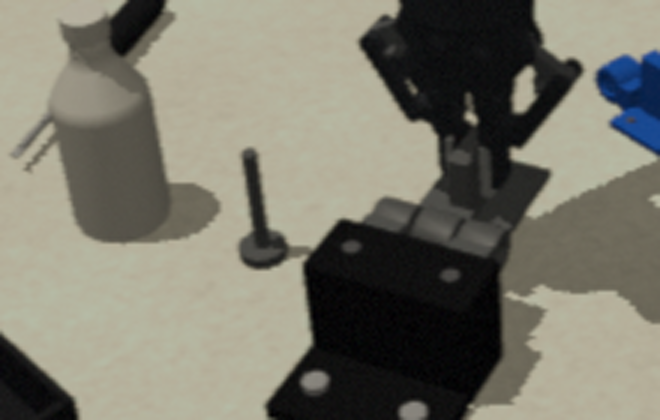

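The three knuckles are collinear at crop (395,215)–(480,235), with even gaps. The pin is upright at (262,210), between the bottle and the block, and nothing else has moved. Contact force is near zero, so I hand in.

```bash
python3 -c "
from plant import ctrl
print(ctrl.sign_off())"
```

```text
the job is handed in; nothing more can be done
None
```

The job is handed in: the pin stands upright on the hole axis between the block and the bottle, and the grey leaf is held level in the knuckle gap, with its hole within about 1 mm of the jamb holes by the last camera fit and no contact force on the arm.

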